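# Funnel through the sprung flap of a capless filler

### The arm

A 6-joint arm with a two-finger parallel gripper is mounted at the origin on the work surface. World frame = base frame: x ahead of the robot, y to its left, z up, the work surface at z = 0. Lengths are in m, angles in rad, forces in N, time in s.
With the tool pointing down it reaches from about 0.275 to 0.75 m from the base axis. Payload 10.2 kg.
Tool frame: the origin (TCP) lies midway between the tips of the shut fingers; the grasp point (between the pads) lies 19 mm behind it; z points along the fingers, y is the direction in which the jaws open and shut (so a half turn about z gives the same grasp; the last joint's range is limited). The gripper opens to 85 mm and grips with 20 to 120 N. Pads are 22 mm wide; open, the fingers measure 114 mm over their backs; the gripper's body (76 mm by 85 mm) begins 54 mm behind the grasp point. The pads swing forward as they close: fully open they stand 13 mm farther back than shut.
Start: joints at [1.08, 0.313, 1.498, -0, 1.331, -0.223], TCP at [0.139, 0.506, 0.231] pointing down, gripper open.
Joint ranges: [-2.94, 2.94], [-0.97, 2.17], [0.19, 2.56], [-1.23, 4.37], [0.02, 3.11], [-2.88, 2.88]. Speed limits (rad/s): [2.39, 2.39, 3.01, 3.14, 3.14, 3.14].

### API

Orientations are given as a unit quaternion [x, y, z, w].
In Python, from workcell import * gives the robot as it stands.
- The arm moves only by the shell command python3 -m crank 'ROWS' [OPENING] [FORCE]. ROWS is JSON, a list of rows, each a list of 2 entries, a list of its own where there are three numbers: the shift along the tool's x, y, z in m, then the turn, a rotation vector about the tool's x, y, z in rad. A call has 1 to 8 rows; each row shifts and turns the pose as measured when the row begins, along the tool's axes as they then stand; what a row does not reach is not made up. A row lasts 1/8 s, in which the tool goes at most 62.5 mm and 10.7 degrees, less where a joint would pass 70% of its speed; a pose out of reach is approached as far as the arm can. A call with a gripper value outside its range is refused whole. OPENING is the finger opening in m, from 0 to 0.0854, set as the call begins (- or left out, the last holds). The fingers move at their own pace and stop on an object; FORCE is the grip in N (left out, the last holds). Time passes only in rows, so rows that do not move let the fingers close. It gives the time, the measured TCP pose, the force and the opening at its end, in the units of the state.
- get_state(): the state, without advancing time (a new reading comes with each control period).
- capture(name): name is "side" or "top"; returns the picture (420x560x3 uint8, red, green, blue); there is no depth.
- calibration(name): a dict with "mtx" (3x3 intrinsics, pixels), "extrinsics" (4x4, takes a point from camera to world coordinates). Camera axes: x right, y down, z forward; pixel columns grow to the right and rows downward; lengths in m; the calibration is good to about 2 mm. A picture is of the moment at which its call begins. calibration takes no time and is no camera call.
- hand_in(): hands the job in, once; it reports no verdict.
The state is a dict: "t": time; "q": joint angles; "dq": joint speeds; "tau": joint torques, N m; "eef_pos": TCP position; "tcp_rot": TCP orientation; "contact_force": force on the tool from outside, world axes, zero at the start; "torque": the same for the moment, N m; "gripper_width": finger opening in m.
Only numpy, scipy, OpenCV 4.12 (cv2) and the standard library are available. Lean on these libraries where they do the work, as an engineer would, in place of code of your own. Each camera call takes 0.05 s, during which the arm holds its last target. There are 200 camera calls.

### The job

Get the tank ready for filling: take the slim funnel out of the stand and push its spout down through the sprung flap inside the tank's filler neck until the funnel's flange sits flat and fully home on the neck's rim, holding the flap open. Feel for the opening and push gently, never force it against the neck, do not let the flap snap back once it is pushed open, and let go of the funnel in place without disturbing the other things.

Things in the scene. Friction and masses are not known exactly. Their poses are not given: they have to be found in the camera images.
- funnel: The slim black funnel, 0.1-0.17 kg, hanging upright in a hole of the stand. Origin: on its axis at the underside of its flange, z up. Flange 68 mm across, 4 mm thick. Below: straight spout, diameter 24, to z = -62 mm, end edge rounded 2 mm. Above: a cone, then a straight round cup, outer diameter 56 mm, from z = 22 to 62 mm, open top: grip it firmly across at about z = 40 mm.
- tank: Black fuel tank, 260 (x) x 300 (y) x 100 mm high, fixed. Origin: centre of its underside, z up. The filler neck stands on its top near one corner: upright tube, outer diameter 64, inner 52 mm, rim 135 mm above the bench. 14 mm below the rim lies a flat rigid ledge; on the neck's axis it has a round hole, 31 mm wide for 3 mm, then 27 mm for 5 mm; the flap is right under it. Below that, empty.
- neck_drawn (a point): Drawn place of the centre of the filler neck's rim, 135 mm above the bench; axes are the tank's. The height is true, but the neck sits off-centre in its rubber grommet: it stands upright, yet up to 7 mm off this point along the tank's x and up to 7 mm along y, and stays there under normal pushing. Its real place must be felt (its tube wall, its hole) or seen.
- flap (a joint): Sprung steel flap under the neck's hole: 30 mm disc, upper face 23 mm below the rim, hinged 17 mm from the hole's axis on the tank's -x side. 0 = shut (level), grows as it swings down, to 1.5 rad; a spring shuts it. A centred spout needs about 5 to 9 N to start it, less further on. With the spout home it rests on it at about 1.4 rad and drags, so the funnel does not sink home by itself.
- stand: Steel funnel stand fixed on the bench: top plate 100 (x) x 250 (y) mm, upper face 90 mm above the bench, with two 34 mm holes at y = -65 and +65 mm, a low drip tray beneath. Origin: centre of its underside. The funnels' flanges rest on the plate.
- wide_funnel: The other funnel in the stand, black, wide mouth 100 mm across, 58 mm above the plate, thin tapered spout; not for this job. Origin: on its axis at the plate's upper face.
- bottle: White plastic bottle, green cap, 72 mm across, 190 mm tall, standing. Origin: centre of its underside. Leave alone.
- oil_filter: White spin-on oil filter, 76 mm across, 92 mm tall. Origin: centre of its underside. Leave alone.
- jar: Small amber glass jar, 64 mm across, 75 mm tall. Origin: centre of its underside. Leave alone.
- screwdriver: Screwdriver 200 mm long, lying on the bench along its x. Origin: mid-length, underside. Leave alone.
- spanner: Open-ended spanner 150 mm long, lying on top of the tank along its x. Origin: mid-length, underside. Leave alone.
- spark_plug: Spark plug 76 mm long, lying on the bench along its x. Origin: underside, near its hexagon. Leave alone.
Things that resemble listed ones, but are neither listed nor needed, are in the scene too. What is shaped like the funnel but purple is not meant.

How it is judged:
On the way, in this order (a step that is already met when the one before it is completed fails the run):
1. the slim funnel is lifted clear of the stand (z of funnel in the frame of stand above 0.16 m), for 0.1 s.
2. the flap is pushed well open (value of joint flap above 1 rad), for 0.2 s.
At the end, for the whole second after the job is handed in: The slim funnel stands in the neck, let go and at rest: flange underside within 2.5 mm of the rim's height, within 14 mm sideways of the neck's drawn place, axis within 0.06 rad of upright, flap held open beyond 1.2 rad (z of funnel in the frame of neck_drawn below 0.0025 m and horizontal distance between funnel and neck_drawn below 0.014 m and angle between funnel's own z axis and vertical below 0.06 rad and value of joint flap above 1.2 rad and linear speed of funnel below 0.01 m/s); the robot touches nothing.
It fails at once if the funnel was forced against the neck, flap or tank (over 40 N) (contact force between funnel and tank above 40 N).
It fails at once if the flap was let snap back towards shut (velocity of joint flap below -3 rad/s and value of joint flap between 0.3 and 1 rad).
It fails at once if another thing was shifted by more than 30 mm (distance of any of wide_funnel, bottle, oil_filter, jar, screwdriver, spanner, spark_plug from where it was at the start of the episode above 0.03 m).
It also fails if it takes over 64 s, if anything falls off the work surface, if the arm or the gripper's body presses on something with over 40 N, if the wrist force passes 120 N, or if a joint passes its speed limit or range.

## Working session

There is one attempt and no reset: what is moved stays moved. The work goes in short steps, Python scripts to look and compute and a shell command to move; the robot and the scene stay as the last step left them, time stands still between calls to the robot, and variables do not carry over. Pictures are saved under pics/ and viewed, about 8 in all and at most 12, crops included, and the job is handed in when it is done.

```bash
mkdir -p pics; python3 - <<'E'
from workcell import *
import cv2,numpy as np
s=get_state();print(s)
for n in("side","top"):
    im=capture(n);cv2.imwrite(f"pics/{n}0.png",im[:,:,::-1]);c=calibration(n);print(n,c["mtx"],c["extrinsics"])
E
```

```text
{'t': 0.0, 'q': array([ 1.07959577e+00,  3.13457884e-01,  1.49846536e+00,  3.67554919e-06,
        1.33100010e+00, -2.23388813e-01]), 'dq': array([ 2.25234796e-04,  1.33894036e-03, -1.35714748e-03, -1.92902898e-03,
        1.24873178e-03, -4.80698932e-05]), 'tau': array([-1.44921294e-03, -4.12268364e+01, -2.59729260e+01, -3.05651392e-04,
        4.27658888e-03, -1.00393967e-05]), 'eef_pos': array([0.13880234, 0.50604185, 0.2307204 ]), 'tcp_rot': array([ 1.33506460e-01,  9.91047720e-01, -6.22698326e-04, -2.34369329e-04]), 'contact_force': array([ 0.04302084,  0.10780351, -0.41403206]), 'torque': array([ 0.03684003, -0.05669231,  0.00833122]), 'gripper_width': 0.08540354082902603}
side [[544.80166397   0.         282.92569928]
 [  0.         544.80166397 211.06775373]
 [  0.           0.           1.        ]] [[ 0.97325999 -0.15239223  0.17187672  0.31871758]
 [-0.22959804 -0.62240401  0.74826332 -0.94776264]
 [-0.00705275 -0.7677173  -0.64074988  0.92153353]
 [ 0.          0.          0.          1.        ]]
top [[486.60424475   0.         276.30248918]
 [  0.         486.60424475 211.53731504]
 [  0.           0.           1.        ]] [[-0.01502238 -0.98566083  0.16806859  0.37983878]
 [-0.99976244  0.01215203 -0.01809401  0.00501556]
 [ 0.01579219 -0.16830047 -0.98560923  1.09636543]
 [ 0.          0.          0.          1.        ]]
```

View pics/side0.png

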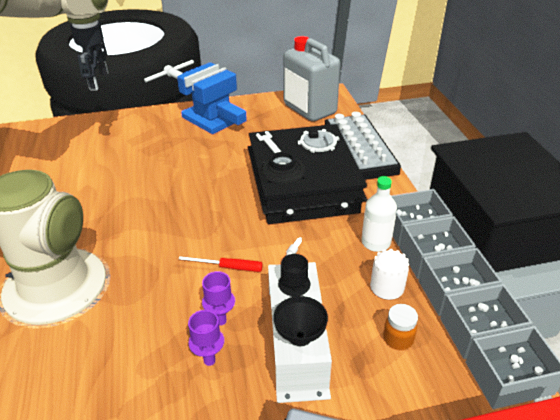

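View pics/top0.png

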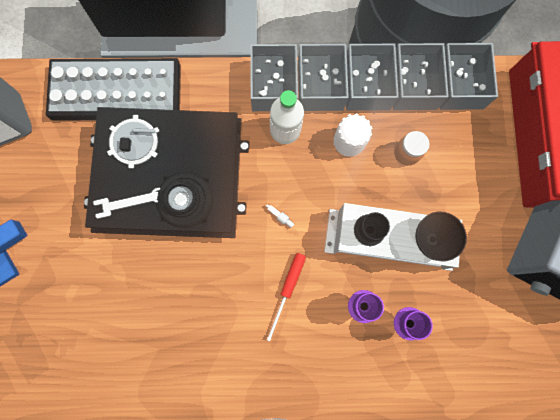

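The side view shows the slim black funnel at (293,272) and the wide one at (300,320). In the top view they are at (372,228) and (440,236). Two purple look-alikes stand at (216,295) and (205,330) in the side view and are excluded. The neck is at (181,198) in the top view and (283,163) in the side view. I'll enlarge and contrast-stretch these for measuring.

```bash
python3 - <<'E'
import cv2,numpy as np
t=cv2.imread("pics/top0.png");s=cv2.imread("pics/side0.png")
def crop(im,x,y,w,h): 
    c=cv2.resize(im[y:y+h,x:x+w],(400,300),interpolation=cv2.INTER_CUBIC)
    return np.uint8(255*(c/255.)**0.45)
# 80x60 crops scale 5
a=np.vstack([np.hstack([crop(t,332,198,80,60),crop(t,141,168,80,60)]),np.hstack([crop(s,254,245,80,60),crop(s,243,135,80,60)])])
cv2.imwrite("pics/crop1.png",a)
E
```

```text
(no output)
```

View pics/crop1.png

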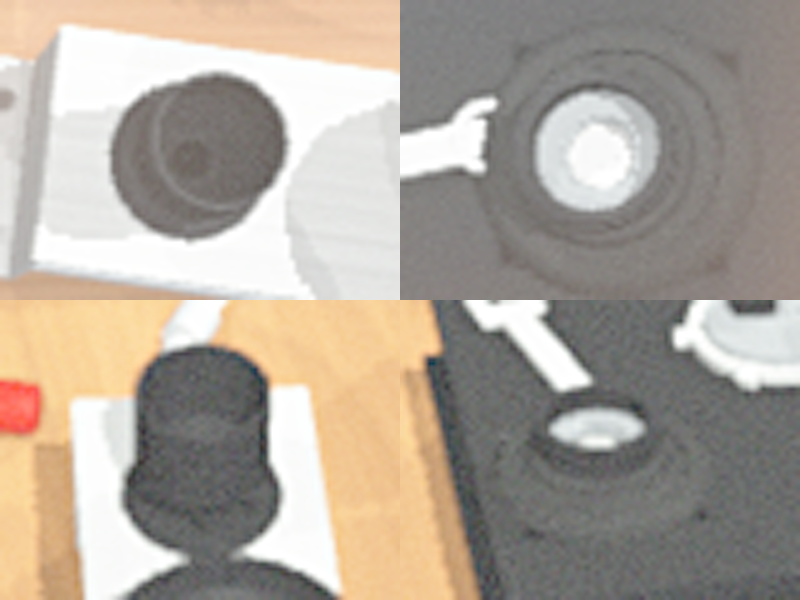

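```bash
cat > h.py <<'E'
import cv2,numpy as np
from workcell import *
def ray(n,u,v,z):
    c=calibration(n);E=np.array(c["extrinsics"]);d=E[:3,:3]@np.linalg.solve(np.array(c["mtx"]),[u,v,1]);o=E[:3,3]
    return o+d*(z-o[2])/d[2]
def proj(n,P):
    c=calibration(n);E=np.linalg.inv(np.array(c["extrinsics"]));p=np.array(c["mtx"])@(E[:3,:3]@np.asarray(P)+E[:3,3]);return p[:2]/p[2]
def circ(n,pts,z):
    P=np.array([ray(n,*p,z)[:2] for p in pts]);A=np.c_[2*P,np.ones(len(P))]
    s=np.linalg.lstsq(A,(P**2).sum(1),rcond=None)[0];return s[:2],np.sqrt(s[2]+s[:2]@s[:2])
E
python3 - <<'E'
from h import *
t=cv2.imread("pics/top0.png");s=cv2.imread("pics/side0.png")
def blob(im,x,y,thr,dark=False,w=40):
    c=cv2.resize(im[y-30:y+30,x-w:x+w],None,fx=5,fy=5,interpolation=cv2.INTER_CUBIC)
    g=cv2.cvtColor(c,cv2.COLOR_BGR2GRAY);m=np.uint8((g<thr) if dark else (g>thr))
    n,l,st,ce=cv2.connectedComponentsWithStats(m)
    k=l[150,w*5] 
    if k==0: k=1+np.argmin(np.hypot(*(ce[1:]-[w*5,150]).T))
    cn=max(cv2.findContours(np.uint8(l==k),0,1)[0],key=len)[:,0,:]
    return (cn+.5)/5+[x-w,y-30]-.5
# neck disc
for n,im,x,y,thr in(("top",t,181,198,80),("side",s,283,161,80)):
    c=blob(im,x,y,thr,w=18)
    print(n,c.min(0),c.max(0))
    for z in(.121,.128,.135):
        q=circ(n,cv2.convexHull(c.astype(np.float32))[:,0],z);print(z,q[0],2*q[1])
# slim: flange left-lower and cup right-upper
c=blob(t,372,228,75,True);print(c.min(0),c.max(0))
d=np.array([1,-1.1]);d/=np.linalg.norm(d)
ctr=c.mean(0)
pr=(c-ctr)@d
cup=c[pr>3];fl=c[pr<-3]
print("cup",[(a,2*r) for a,r in[circ("top",cup,.152)]],"flange",[(a,2*r) for a,r in [circ("top",fl,.093)]])
ang=lambda p:0
# stand corners
for u,v,z in((344.3,203.3,.09),):print(ray("top",u,v,z))
E
```

```text
top [167.6 185.8] [192.4 210. ]
0.121 [0.57718022 0.18318383] 0.05109608169283297
0.128 [0.57576394 0.18190515] 0.05072937547032069
0.135 [0.57434766 0.18062648] 0.050362669247827556
side [272.6 156.2] [291.2 164.4]
0.121 [0.57792023 0.18660781] 0.043066859630181614
0.128 [0.57565371 0.17668868] 0.0426902757553692
0.135 [0.5733872  0.16676956] 0.04231369188054309
[354.  212.6] [388.6 245.2]
cup [(array([ 0.50950474, -0.20467044]), np.float64(0.0548057781996482))] flange [(array([ 0.50997865, -0.20637137]), np.float64(0.06348524749794798))]
[ 0.56730176 -0.15714913  0.09      ]
```

```bash
python3 -m crank '[[[-0.040,-0.042,0],[0,0,0.163]],[[-0.046,-0.035,0],[0,0,0.163]],[[-0.051,-0.027,0],[0,0,0.163]],[[-0.055,-0.019,0],[0,0,0.163]],[[-0.057,-0.010,0],[0,0,0.163]],[[-0.058,0,0],[0,0,0.163]],[[-0.057,0.009,0],[0,0,0.163]],[[-0.055,0.018,0],[0,0,0.163]]]' 0.085 30
```

```text
t: 1.1
eef_pos: [0.3514, 0.0824, 0.2297]
tcp_rot: [0.72, 0.694, -0.001, 0.001]
contact_force: [1.0, 1.2, -0.1]
gripper_width: 0.0849
```

```bash
python3 -m crank '[[[-0.05,0.027,0],[0,0,-0.037]],[[-0.05,0.027,0],[0,0,0]],[[-0.05,0.027,0],[0,0,0]],[[-0.05,0.027,0],[0,0,0]],[[-0.05,0.027,0],[0,0,0]],[[-0.04,0.022,0],[0,0,0]],[[0,0,0],[0,0,0]]]'; python3 -c "
from h import *;print(get_state())"
```

```text
t: 1.98
eef_pos: [0.5092, -0.2228, 0.2279]
tcp_rot: [0.709, 0.705, -0.001, -0.001]
contact_force: [-0.0, 0.7, -0.5]
gripper_width: 0.0853
{'t': 1.975, 'q': array([-0.62249165,  0.38456922,  1.40655259, -0.00156636,  1.35214109,
       -0.6158456 ]), 'dq': array([ 0.02060628, -0.02770041,  0.03891851,  0.0076594 ,  0.00893984,
        0.00184325]), 'tau': array([ -1.74738664, -43.38236332, -27.82700121,  -0.12014367,
        -0.10279801,  -0.16517705]), 'eef_pos': array([ 0.50921753, -0.22278324,  0.2279137 ]), 'tcp_rot': array([ 7.09331964e-01,  7.04873665e-01, -8.92035605e-04, -6.97129601e-04]), 'contact_force': array([-0.03857875,  0.68775   , -0.47380172]), 'torque': array([ 0.03219187,  0.00257828, -0.00226551]), 'gripper_width': 0.08529577016034227}
```

```bash
python3 -m crank '[[[0.0175,0.0005,0],[0,0,0.003]],[[0,0,0.03],[0,0,0]],[[0,0,0.03],[0,0,0]],[[0,0,0],[0,0,0]]]'; python3 - <<'E'
from h import *
for n in("side","top"):cv2.imwrite(f"pics/{n}1.png",capture(n)[:,:,::-1])
t=cv2.imread("pics/top1.png");s=cv2.imread("pics/side1.png")
f=lambda im,x,y:cv2.resize(im[y:y+150,x:x+100],(400,600),interpolation=cv2.INTER_CUBIC)
cv2.imwrite("pics/c2.png",np.uint8(255*(np.hstack([f(t,325,150),f(s,245,180)])/255.)**.5))
E
```

```text
t: 2.48
eef_pos: [0.5087, -0.1977, 0.1675]
tcp_rot: [0.709, 0.705, -0.0, -0.001]
contact_force: [-0.1, -0.0, 0.6]
gripper_width: 0.0851
```

View pics/c2.png

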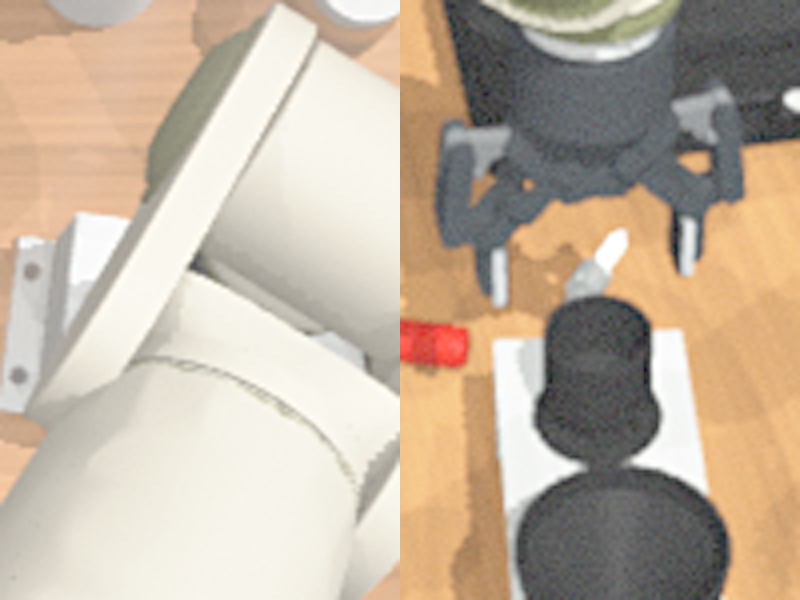

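The side crop shows the open fingers straddling the cup axis in x: fingers at 495 and 688, cup at about 597. I'll fix y and descend.

```bash
python3 -m crank '[[[-0.008,0.001,0],[0,0,0]],[[0,0,0],[0,0,0]],[[0,0,0.02],[0,0,0]],[[0,0,0.02],[0,0,0]],[[0,0,0.014],[0,0,0]],[[0,0,0],[0,0,0]]]'
```

```text
t: 3.32
eef_pos: [0.5129, -0.2088, 0.1191]
tcp_rot: [0.709, 0.705, 0.001, 0.005]
contact_force: [0.0, -0.3, 1.0]
gripper_width: 0.0853
```

```bash
python3 -m crank '[[[0,0,0],[0,0,0]],[[0,0,0],[0,0,0]]]'; python3 -c "
from h import *;s=get_state();print(s['eef_pos'],s['tcp_rot'])"
```

```text
t: 3.58
eef_pos: [0.5134, -0.2092, 0.1205]
tcp_rot: [0.709, 0.705, 0.001, 0.006]
contact_force: [0.2, 0.3, 0.1]
gripper_width: 0.0851
[ 0.51341676 -0.2091716   0.120469  ] [0.70946131 0.704715   0.00104304 0.00634997]
```

```bash
cat >> h.py <<'E'
from scipy.spatial.transform import Rotation as R
def need(x,y,z,s=None):
    s=s or get_state();r=R.from_quat(s["tcp_rot"]);d=R.from_quat([.70711,.70711,0,0])
    print("shift",np.round(r.inv().apply(np.array([x,y,z])-s["eef_pos"]),4),"turn",np.round((r.inv()*d).as_rotvec(),4),"F",np.round(s["contact_force"],1),"T",np.round(s["torque"],2),"p",np.round(s["eef_pos"],4),"w",round(s["gripper_width"],4),"t",round(s["t"],2))
E
python3 -c "
from h import *;need(.5097,-.2055,.111)"
```

```text
shift [ 0.0037 -0.0038  0.0094] turn [ 0.0105  0.0075 -0.0067] F [0.2 0.3 0.1] T [-0.02  0.01 -0.01] p [ 0.5134 -0.2092  0.1205] w 0.0851 t 3.58
```

```bash
python3 -m crank '[[[0.0037,-0.0038,0.008],[0.0105,0.0075,-0.0067]],[[0,0,0],[0,0,0]]]'; python3 -c "
from h import *;need(.5097,-.2055,.111)"
```

```text
t: 3.82
eef_pos: [0.5096, -0.2053, 0.1124]
tcp_rot: [0.707, 0.707, -0.0, -0.0]
contact_force: [0.3, 0.3, -0.6]
gripper_width: 0.0843
shift [-0.0002  0.0001  0.0014] turn [-0.0001 -0.0001  0.0005] F [ 0.3  0.3 -0.6] T [-0.01 -0.   -0.02] p [ 0.5096 -0.2053  0.1124] w 0.0843 t 3.83
```

Good. Close the jaws.

```bash
python3 -m crank '[[[0,0,0.0014],[0,0,0]],[[0,0,0],[0,0,0]],[[0,0,0],[0,0,0]],[[0,0,0],[0,0,0]]]' 0.04 50; python3 -c "
from h import *;need(.5097,-.2055,.111)"
```

```text
t: 4.32
eef_pos: [0.5098, -0.2054, 0.1113]
tcp_rot: [0.707, 0.707, 0.0, 0.0]
contact_force: [-0.1, -0.3, -0.3]
gripper_width: 0.0554
shift [-0.0001 -0.0001  0.0003] turn [0.0004 0.0003 0.0005] F [-0.1 -0.3 -0.3] T [-0.   -0.04  0.04] p [ 0.5098 -0.2054  0.1113] w 0.0554 t 4.33
```

```bash
python3 -m crank '[[[0,0,-0.02],[0,0,0]],[[0,0,-0.03],[0,0,0]],[[0,0,-0.04],[0,0,0]],[[0,0,-0.03],[0,0,0]],[[0,0,-0.015],[0,0,0]],[[0,0,0],[0,0,0]],[[0,0,0],[0,0,0]]]' 0.04 60; python3 - <<'E'
from h import *
need(.5758,.182,.236)
for n in("side","top"):cv2.imwrite(f"pics/{n}2.png",capture(n)[:,:,::-1])
E
```

```text
t: 5.2
eef_pos: [0.5086, -0.2047, 0.2475]
tcp_rot: [0.707, 0.707, -0.001, -0.003]
contact_force: [0.3, -0.9, -1.3]
gripper_width: 0.0551
shift [0.3867 0.0674 0.0124] turn [-0.0046 -0.0031  0.0003] F [ 0.3 -0.9 -1.3] T [-0.05 -0.04  0.01] p [ 0.5086 -0.2047  0.2475] w 0.0551 t 5.2
```

View pics/side2.png

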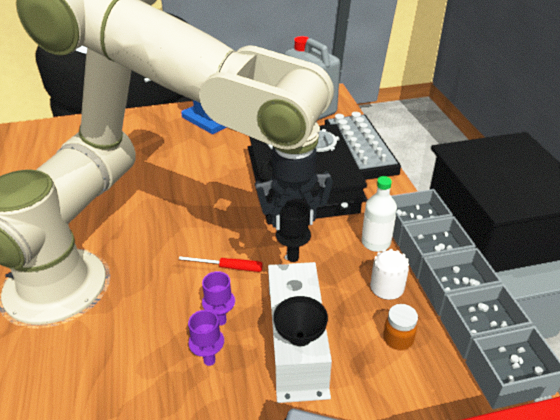

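The funnel is lifted and hangs upright below the gripper, spout tip at about (293,262), with its empty hole at (295,286). Nothing else moved. Next is the traverse.

```bash
python3 -m crank '[[[0.025,0.004,0],[-0.0046,-0.0031,0]],[[0.045,0.008,0],[0,0,0]],[[0.052,0.009,0],[0,0,0]],[[0.055,0.009,0],[0,0,0]],[[0.055,0.009,0],[0,0,0]],[[0.052,0.009,0],[0,0,0]],[[0.035,0.006,0],[0,0,0]],[[0.02,0.004,0],[0,0,0]]]'; python3 -m crank '[[[0,0,0],[0,0,0]],[[0,0,0],[0,0,0]]]'; python3 -c "
from h import *;need(.5758,.182,.236);print(get_state()['tcp_rot'])"
```

```text
t: 6.3
eef_pos: [0.5669, 0.1437, 0.2414]
tcp_rot: [0.708, 0.706, -0.003, -0.004]
contact_force: [0.1, -0.6, -1.1]
gripper_width: 0.0554
t: 6.55
eef_pos: [0.5665, 0.1443, 0.2399]
tcp_rot: [0.708, 0.707, -0.004, -0.005]
contact_force: [0.3, -0.5, -2.2]
gripper_width: 0.0552
shift [0.0377 0.0093 0.0039] turn [-0.0117 -0.0018 -0.0016] F [ 0.3 -0.5 -2.2] T [-0.01 -0.05  0.  ] p [0.5665 0.1443 0.2399] w 0.0552 t 6.55
[ 0.7076708   0.70651751 -0.00351883 -0.0047615 ]
```

```bash
python3 -m crank '[[[0.0377,0.0093,0.003],[-0.0117,-0.0018,-0.0016]],[[0,0,0],[0,0,0]],[[0,0,0],[0,0,0]]]'; python3 - <<'E'
from h import *
need(.5758,.182,.236)
im=capture("side")[:,:,::-1];cv2.imwrite("pics/side3.png",im)
c=np.uint8(255*(cv2.resize(im[60:210,210:360],(600,600),interpolation=cv2.INTER_CUBIC)/255.)**.45)
cv2.imwrite("pics/c3.png",c)
p=get_state()["eef_pos"]
for z in(.0213,.0833):print(proj("side",p-[0,0,z])) # flange, spout tip
print(proj("side",[.5758,.182,.135]), [proj("side",[.5758+a,.182+b,.135]) for a,b in((.026,0),(-.026,0),(0,.026),(0,-.026))])
E
```

```text
t: 6.92
eef_pos: [0.5762, 0.1794, 0.2364]
tcp_rot: [0.709, 0.706, -0.001, 0.0]
contact_force: [-0.2, 0.0, -1.9]
gripper_width: 0.0551
shift [ 0.0026 -0.0004  0.0004] turn [-0.0005  0.001  -0.0042] F [-0.2  0.  -1.9] T [ 0.01 -0.03  0.01] p [0.5762 0.1794 0.2364] w 0.0551 t 6.92
[281.61479754 130.37689866]
[281.82515327 151.48996973]
[281.50418242 156.91638175] [array([291.37010594, 155.54539517]), array([271.57477837, 158.29618971]), array([279.22206812, 151.42246838]), array([283.85091994, 162.56586769])]
```

View pics/c3.png

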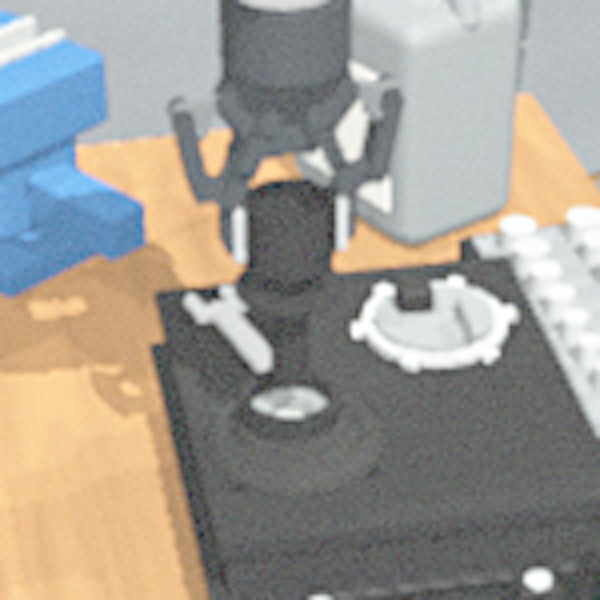

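Spout tip is at about (282.5,153.5) and the neck opening at about (282.3,160.5), so x is aligned. The top view fixes y. I'll lower to just above the ledge.

```bash
python3 -m crank '[[[0.0026,-0.0002,0],[0,0.001,-0.0042]],[[0,0,0.01],[0,0,0]],[[0,0,0.01],[0,0,0]],[[0,0,0.005],[0,0,0]],[[0,0,0],[0,0,0]],[[0,0,0],[0,0,0]]]';python3 -c "
from h import *;need(.576,.182,.2043)"
```

```text
t: 7.72
eef_pos: [0.5758, 0.1805, 0.2093]
tcp_rot: [0.708, 0.706, -0.001, -0.001]
contact_force: [0.1, -1.0, -1.7]
gripper_width: 0.0557
shift [0.0015 0.0002 0.005 ] turn [-0.0016  0.0001 -0.0019] F [ 0.1 -1.  -1.7] T [-0.01  0.05 -0.01] p [0.5758 0.1805 0.2093] w 0.0557 t 7.72
```

```bash
python3 -m crank '[[[0.0015,0.0002,0],[-0.0016,0,-0.0019]],[[0,0,0.003],[0,0,0]],[[0,0,0.002],[0,0,0]],[[0,0,0.002],[0,0,0]],[[0,0,0],[0,0,0]]]';python3 -c "
from h import *;need(.576,.182,.2043)"
```

```text
t: 8.35
eef_pos: [0.5762, 0.1822, 0.2023]
tcp_rot: [0.707, 0.707, 0.0, 0.0]
contact_force: [-0.4, -0.7, -1.7]
gripper_width: 0.0554
shift [-0.0002 -0.0002 -0.002 ] turn [ 0.001  -0.      0.0003] F [-0.4 -0.7 -1.7] T [ 0.02 -0.01  0.  ] p [0.5762 0.1822 0.2023] w 0.0554 t 8.35
```

```bash
python3 -m crank '[[[0,0,0.002],[0,0,0]],[[0,0,0.002],[0,0,0]],[[0,0,0],[0,0,0]]]';python3 -c "
from h import *;need(.576,.182,.2043)"; python3 -m crank '[[[0,0,0.002],[0,0,0]],[[0,0,0],[0,0,0]]]';python3 -c "
from h import *;need(.576,.182,.2043)"
```

```text
t: 8.72
eef_pos: [0.5764, 0.1825, 0.1982]
tcp_rot: [0.707, 0.707, 0.001, 0.0]
contact_force: [0.6, 0.5, -1.8]
gripper_width: 0.0552
shift [-0.0005 -0.0004 -0.0061] turn [ 0.0018 -0.0008  0.0003] F [ 0.6  0.5 -1.8] T [ 0.24 -0.07 -0.02] p [0.5764 0.1825 0.1982] w 0.0552 t 8.72
t: 8.98
eef_pos: [0.5764, 0.1826, 0.1961]
tcp_rot: [0.707, 0.707, 0.001, 0.0]
contact_force: [-0.4, 1.0, -2.4]
gripper_width: 0.0551
shift [-0.0006 -0.0004 -0.0082] turn [ 0.002  -0.0009  0.0003] F [-0.4  1.  -2.4] T [ 0.24  0.01 -0.02] p [0.5764 0.1826 0.1961] w 0.0551 t 8.97
```

```bash
python3 -m crank '[[[0.001,0,0],[0.002,-0.001,0]],[[0,0,0],[0,0,0]]]';python3 -c "
from h import *;need(.576,.182,.2043)"; python3 -m crank '[[[0,0,0.002],[0,0,0]],[[0,0,0],[0,0,0]]]';python3 -c "
from h import *;need(.576,.182,.2043)"
```

```text
t: 9.22
eef_pos: [0.5763, 0.1834, 0.1961]
tcp_rot: [0.707, 0.707, -0.0, 0.0]
contact_force: [0.2, -0.6, -1.2]
gripper_width: 0.0552
shift [-0.0014 -0.0003 -0.0082] turn [-0.0007  0.0007  0.0003] F [ 0.2 -0.6 -1.2] T [-0.03  0.04 -0.01] p [0.5763 0.1834 0.1961] w 0.0552 t 9.22
t: 9.48
eef_pos: [0.5765, 0.1833, 0.1948]
tcp_rot: [0.707, 0.707, -0.0, 0.0]
contact_force: [-1.3, 0.2, 3.8]
gripper_width: 0.0554
shift [-0.0013 -0.0005 -0.0095] turn [0.0003 0.0009 0.0003] F [-1.3  0.2  3.8] T [-0.07  0.52 -0.03] p [0.5765 0.1833 0.1948] w 0.0554 t 9.47
```

```bash
python3 -m crank '[[[0,-0.0006,0],[0,0.001,0]],[[0,0,0],[0,0,0]]]';python3 -c "
from h import *;need(.576,.183,.1739)"; python3 -m crank '[[[0,0,0.002],[0,0,0]],[[0,0,0.002],[0,0,0]],[[0,0,0],[0,0,0]]]';python3 -c "
from h import *;need(.576,.183,.1739)"
```

```text
t: 9.72
eef_pos: [0.5761, 0.1833, 0.195]
tcp_rot: [0.707, 0.707, 0.001, 0.0]
contact_force: [-0.3, 0.5, 0.5]
gripper_width: 0.0555
shift [-0.0003 -0.0001  0.0211] turn [ 0.0013 -0.0002  0.0003] F [-0.3  0.5  0.5] T [0.04 0.08 0.01] p [0.5761 0.1833 0.195 ] w 0.0555 t 9.72
t: 10.1
eef_pos: [0.5765, 0.1833, 0.1928]
tcp_rot: [0.707, 0.707, 0.001, 0.001]
contact_force: [-0.5, -0.1, 6.3]
gripper_width: 0.0553
shift [-0.0003 -0.0005  0.0189] turn [ 0.0038 -0.0004  0.0003] F [-0.5 -0.1  6.3] T [-0.13  0.35  0.02] p [0.5765 0.1833 0.1928] w 0.0553 t 10.1
```

```bash
python3 -m crank '[[[0,-0.0005,0.003],[0.003,0,0]],[[0,-0.0003,0.003],[0,0,0]],[[0,0,0.003],[0,0,0]]]';python3 -c "
from h import *;need(.576,.183,.1739)"; python3 -m crank '[[[0,0,0.003],[0,0,0]],[[0,0,0.003],[0,0,0]],[[0,0,0.003],[0,0,0]]]';python3 -c "
from h import *;need(.576,.183,.1739)"
```

```text
t: 10.48
eef_pos: [0.578, 0.1833, 0.187]
tcp_rot: [0.707, 0.707, 0.004, 0.003]
contact_force: [0.7, -0.1, 5.5]
gripper_width: 0.0554
shift [-0.0003 -0.0021  0.0131] turn [ 0.01   -0.001   0.0002] F [ 0.7 -0.1  5.5] T [ 0.02 -0.16  0.02] p [0.578  0.1833 0.187 ] w 0.0554 t 10.47
t: 10.85
eef_pos: [0.5783, 0.1837, 0.1795]
tcp_rot: [0.707, 0.707, 0.005, 0.004]
contact_force: [-1.0, -0.1, 4.7]
gripper_width: 0.0552
shift [-0.0007 -0.0024  0.0056] turn [ 0.0123 -0.0019  0.0004] F [-1.  -0.1  4.7] T [ 0.02  0.42 -0.03] p [0.5783 0.1837 0.1795] w 0.0552 t 10.85
```

```bash
python3 -m crank '[[[0,-0.001,0.001],[0.006,0,0]],[[0,-0.001,0.001],[0.006,0,0]],[[0,0,0.0],[0,0,0]]]';python3 -c "
from h import *;need(.5765,.1835,.1563)"; python3 -m crank '[[[0,0,0.003],[0,0,0]],[[0,0,0.003],[0,0,0]],[[0,0,0.003],[0,0,0]]]';python3 -c "
from h import *;need(.5765,.1835,.1563)"
```

```text
t: 11.22
eef_pos: [0.5778, 0.1836, 0.1777]
tcp_rot: [0.707, 0.707, 0.002, 0.001]
contact_force: [2.4, 0.0, 1.2]
gripper_width: 0.0553
shift [-0.0002 -0.0013  0.0214] turn [ 0.004  -0.0022  0.0001] F [2.4 0.  1.2] T [ 0.03 -0.72 -0.  ] p [0.5778 0.1836 0.1777] w 0.0553 t 11.22
t: 11.6
eef_pos: [0.5778, 0.1835, 0.1679]
tcp_rot: [0.707, 0.707, 0.002, 0.001]
contact_force: [3.0, -0.3, -0.0]
gripper_width: 0.055
shift [ 0.     -0.0013  0.0116] turn [ 0.0038 -0.0018  0.    ] F [ 3.  -0.3 -0. ] T [-0.04 -0.62 -0.03] p [0.5778 0.1835 0.1679] w 0.055 t 11.6
```

```bash
python3 -m crank '[[[0,0,0.003],[0.002,0,0]],[[0,0,0.003],[0.002,0,0]],[[0,0,0.002],[0,0,0]],[[0,0,0],[0,0,0]]]';python3 -c "
from h import *;need(.577,.1835,.1563)"; python3 -m crank '[[[0,0,0.0015],[0.002,-0.002,0]],[[0,0,0.001],[0,0,0]],[[0,0,0],[0,0,0]]]';python3 -c "
from h import *;need(.577,.1835,.1563)"
```

```text
t: 12.1
eef_pos: [0.5771, 0.1834, 0.1582]
tcp_rot: [0.707, 0.707, -0.001, -0.002]
contact_force: [2.8, 0.2, -2.5]
gripper_width: 0.055
shift [ 0.     -0.0001  0.0019] turn [-0.0033 -0.0016  0.0001] F [ 2.8  0.2 -2.5] T [-0.03 -0.46  0.07] p [0.5771 0.1834 0.1582] w 0.055 t 12.1
t: 12.48
eef_pos: [0.5771, 0.1834, 0.1565]
tcp_rot: [0.707, 0.707, -0.002, -0.001]
contact_force: [0.9, -0.2, -1.1]
gripper_width: 0.0551
shift [ 0.0001 -0.0001  0.0002] turn [-0.0046  0.0007  0.0002] F [ 0.9 -0.2 -1.1] T [-0.02 -0.53 -0.05] p [0.5771 0.1834 0.1565] w 0.0551 t 12.47
```

Almost home. Press gently until the rim pushes back.

```bash
python3 -m crank '[[[0,0,0.001],[-0.002,0,0]],[[0,0,0.001],[-0.002,0,0]],[[0,0,0],[0,0,0]]]';python3 -c "
from h import *;need(.577,.1835,.1563)"; python3 -m crank '[[[0,0,0.001],[0,0,0]],[[0,0,0.001],[0,0,0]]]';python3 -c "
from h import *;need(.577,.1835,.1563)"
```

```text
t: 12.85
eef_pos: [0.5771, 0.1834, 0.1564]
tcp_rot: [0.707, 0.707, 0.0, 0.001]
contact_force: [1.3, -0.3, -1.0]
gripper_width: 0.0553
shift [ 0.0001 -0.0001  0.0001] turn [0.0009 0.0008 0.0004] F [ 1.3 -0.3 -1. ] T [ 0.02 -0.48 -0.  ] p [0.5771 0.1834 0.1564] w 0.0553 t 12.85
t: 13.1
eef_pos: [0.5773, 0.1834, 0.1562]
tcp_rot: [0.707, 0.707, 0.0, 0.001]
contact_force: [-1.8, -0.9, 11.0]
gripper_width: 0.0552
shift [ 0.0001 -0.0003 -0.0001] turn [0.002  0.0008 0.0004] F [-1.8 -0.9 11. ] T [-0.15  0.6  -0.01] p [0.5773 0.1834 0.1562] w 0.0552 t 13.1
```

TCP stops at 0.1562 while force rises to about 13 N above free-hang, against a predicted home of 0.1563, so it is seated. Now I relax and open.

```bash
python3 -m crank '[[[0,-0.0003,0.0005],[0.002,0,0]],[[0,0,0],[0,0,0]]]';python3 -c "
from h import *;need(.577,.1835,.1563)"; python3 -m crank '[[[0,0,0],[0,0,0]],[[0,0,0],[0,0,0]],[[0,0,0],[0,0,0]],[[0,0,0],[0,0,0]]]' 0.085; python3 -m crank '[[[0,0,-0.01],[0,0,0]],[[0,0,-0.03],[0,0,0]],[[0,0,-0.04],[0,0,0]],[[0,0,-0.04],[0,0,0]],[[-0.03,-0.03,-0.02],[0,0,0]],[[-0.05,-0.03,0],[0,0,0]],[[-0.05,-0.03,0],[0,0,0]],[[-0.05,-0.03,0],[0,0,0]]]'; python3 -m crank '[[[-0.06,0,0],[0,0,0]],[[-0.05,0,0],[0,0,0]],[[0,0,0],[0,0,0]],[[0,0,0],[0,0,0]]]'; python3 - <<'E'
from h import *
t=capture("top")[:,:,::-1];s=capture("side")[:,:,::-1];cv2.imwrite("pics/t4.png",t);cv2.imwrite("pics/s4.png",s)
f=lambda im,x,y:cv2.resize(im[y:y+150,x:x+100],(400,600),interpolation=cv2.INTER_CUBIC)
cv2.imwrite("pics/c4.png",np.uint8(255*(np.hstack([f(t,130,130),f(s,233,80)])/255.)**.4))
for z in(.135,.139,.197):print(z,proj("top",[.577,.1835,z]),proj("side",[.577,.1835,z]))
E
```

```text
t: 13.35
eef_pos: [0.5772, 0.1834, 0.1563]
tcp_rot: [0.707, 0.707, 0.0, 0.001]
contact_force: [1.0, 0.5, 1.7]
gripper_width: 0.055
shift [ 0.0001 -0.0002  0.    ] turn [0.0011 0.0007 0.0003] F [1.  0.5 1.7] T [-0.03 -0.23 -0.  ] p [0.5772 0.1834 0.1563] w 0.055 t 13.35
t: 13.85
eef_pos: [0.576, 0.1835, 0.1546]
tcp_rot: [0.707, 0.707, -0.002, -0.001]
contact_force: [0.0, 0.5, -0.1]
gripper_width: 0.0847
t: 14.85
eef_pos: [0.4542, 0.0011, 0.3044]
tcp_rot: [0.705, 0.709, 0.0, 0.002]
contact_force: [0.7, -1.2, -0.2]
gripper_width: 0.085
t: 15.35
eef_pos: [0.4525, -0.114, 0.3084]
tcp_rot: [0.706, 0.708, 0.001, 0.004]
contact_force: [-0.6, 0.1, -0.0]
gripper_width: 0.0849
0.135 [178.43482391 196.41956584] [281.82718646 156.53188757]
0.139 [178.07005696 196.02184059] [281.81412526 155.22986088]
0.197 [172.42821785 189.87023638] [281.61918572 135.79700856]
```

View pics/c4.png

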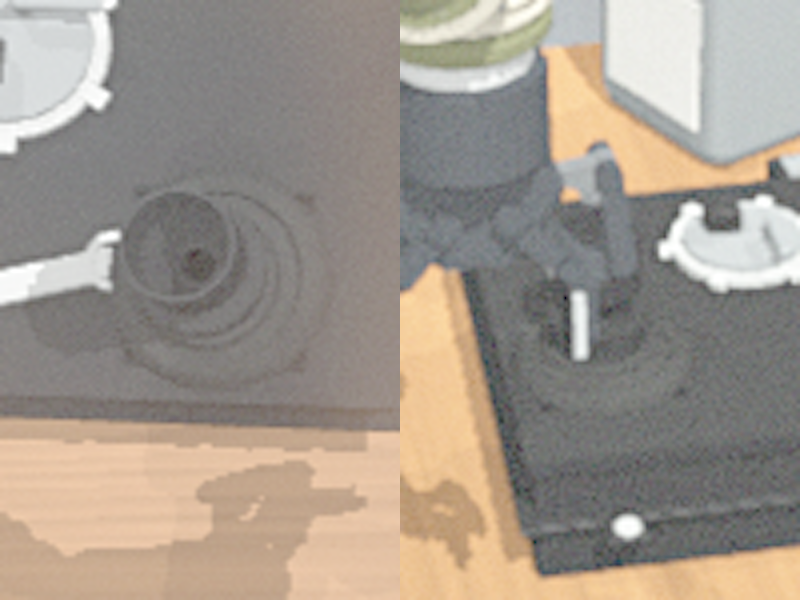

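The top crop shows the cup rim at about (175,190.5), with the spanner untouched. That is about 2.5 px off prediction, so I'll clear the arm out of the side view and check for tilt and seating.

```bash
python3 -m crank '[[[-0.05,-0.01,0],[0,0,0]],[[-0.06,-0.01,0],[0,0,0]],[[-0.06,-0.01,0],[0,0,0]],[[-0.05,0,0],[0,0,0]],[[0,0,0],[0,0,0]],[[0,0,0],[0,0,0]]]'; python3 - <<'E'
from h import *
A=[np.mean([capture(n)[:,:,::-1].astype(float) for _ in range(6)],0) for n in("top","side")]
np.save("pics/A.npy",A)
f=lambda im,x,y:np.clip(cv2.resize(im[y:y+90,x:x+60],(400,600),interpolation=cv2.INTER_CUBIC),0,90)/90
a=255*np.hstack([f(A[0],145,155),f(A[1],252,110)])**.6
cv2.imwrite("pics/c5.png",np.uint8(a))
E
```

```text
t: 16.2
eef_pos: [0.4263, -0.333, 0.3099]
tcp_rot: [0.701, 0.713, 0.002, 0.005]
contact_force: [-0.7, -0.2, -0.1]
gripper_width: 0.085
```

View pics/c5.png

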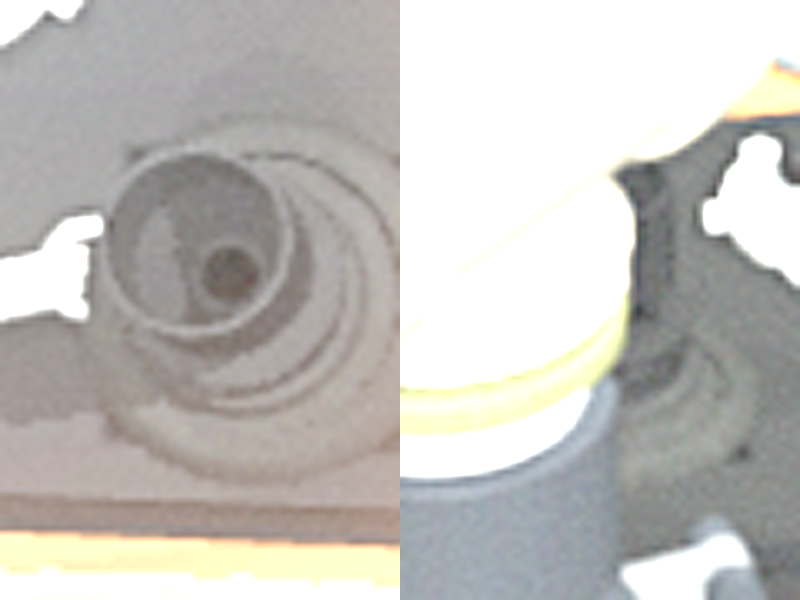

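```bash
python3 -m crank '[[[0.02,-0.04,-0.01],[0,0,0]],[[0.02,-0.05,-0.01],[0,0,0]],[[0.02,-0.05,0],[0,0,0]],[[0.02,-0.05,0],[0,0,0]],[[0.02,-0.04,0],[0,0,0]],[[0,0,0],[0,0,0]],[[0,0,0],[0,0,0]]]'; python3 - <<'E'
from h import *
A=[np.mean([capture(n)[:,:,::-1].astype(float) for _ in range(6)],0) for n in("top","side")]
np.save("pics/A.npy",A)
f=lambda im,x,y:np.clip(cv2.resize(im[y:y+90,x:x+60],(400,600),interpolation=cv2.INTER_CUBIC),0,80)/80
a=np.ascontiguousarray(np.uint8(255*np.hstack([f(A[0],145,155),f(A[1],252,110)])**.6))
# predicted outlines: flange top (red), cup top (green) for upright home funnel at two y
for n,ox,oy,sx in(("top",145,155,0),("side",252,110,400)):
  for z,r,col in((.135,.034,(0,0,255)),(.197,.028,(0,255,0))):
    for k in range(36):
      u,v=proj(n,[.577+r*np.cos(k*.1745),.1815+r*np.sin(k*.1745),z])
      p=int((u+.5-ox)*6.667),int((v+.5-oy)*6.667)
      if 0<p[0]<400: cv2.circle(a,(p[0]+sx,p[1]),2,col,-1)
cv2.imwrite("pics/c6.png",a)
E
```

```text
t: 17.68
eef_pos: [0.1883, -0.2347, 0.3273]
tcp_rot: [0.702, 0.712, 0.0, 0.006]
contact_force: [0.5, 0.1, 0.4]
gripper_width: 0.0849
```

View pics/c6.png

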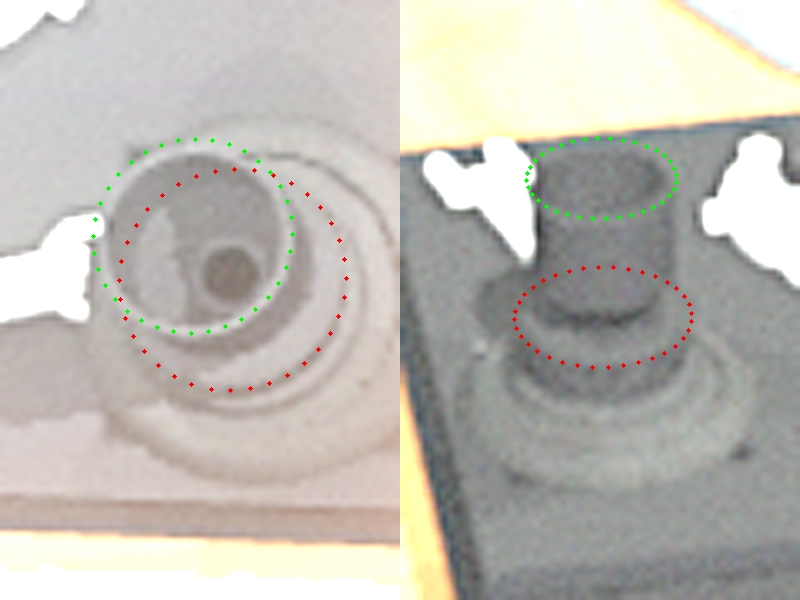

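The side view shows the flange outline matching the predicted home position: edges at 511 and 692 against the dotted 515 and 692, bottom at 367. The cup is centred above it, 604 against 602. In the top view the flange's right and bottom edges also match. The cup rim sits about 1 px towards the camera. It showed a similar bias in the stand, so this looks like an edge-fit error, not tilt. Nothing else has moved, so I'm handing in.

```bash
python3 -c "
from workcell import *
print(hand_in());print(get_state()['t'])"
```

```text
the job is handed in; nothing more can be done
None
the job is handed in; nothing more can be done
```

The slim funnel is seated in the filler neck with its spout through the flap, released, and I handed the job in. The last time I read before handing in was 17.7 s of the 64 s allowed. The hand-in gave no verdict.

- **Moves:** I took the black slim funnel from the stand and carried it over the neck. I felt the hole edge at low force, moved 1 mm along +y and about 0.5 mm along −x, then pushed the flap open in small steps. The push stayed at about 8 N, and the final press on the rim was about 13 N.
- **Seating:** The tool stopped at z = 0.1562 m against a predicted home of 0.1563 m. In the side view the flange outline matches the home position.
- **Upright:** In the side view the cup is centred over the flange. In the top view the cup rim is about 1 px (2 mm) off the drawn upright outline. It showed a similar offset while still in the stand, so I took this as an edge-fit error and not a tilt.
- **Other things:** The spanner was untouched in the last crops. I did not measure the other things again at the end, and the last full view, just after the lift, showed none of them moved.
- **Not checked:** The flap angle could not be read; I judged it open from the seated depth and the drop in push force.

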